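# Build up the spacer stack on the eccentric arbor

### The job

Thread the wide spacer and then the narrow spacer onto the upright arbor of the stand, wide one underneath, and push the stack down gently until the seat under it is fully home. Feel for the arbor: it stands off-centre on its stand in an unknown direction, so do not force anything, and leave the other things on the desk alone.

Things in the scene. Friction and masses are not known exactly. Their poses are not given: they have to be found in the camera images.
- stand: Fixed arbor stand of grey metal: square base plate 110 x 110 x 12 mm, on it a round housing 82 mm across, up to 28 mm above the desk. Origin: centre of the base plate's underside, on the desk, on the vertical axis of the housing and disc; z up.
- disc_top (a point): Centre of the top of the dark steel disc, 74 mm across, 32 mm above the desk. The arbor, a plain upright steel pin of 20 mm diameter, stands on the disc with its axis 8 mm beside this point, in a direction that differs each time and is NOT reported (any direction, independent of the stand's yaw). The disc is locked: take it and the arbor as fixed.
- nose_level (a point): Point on the disc's axis (8 mm beside the arbor's axis) at the height of the arbor's top, 87 mm above the desk. The top is flat, 15 mm across; below it a steep bevel 4 mm high widens to the full 20 mm at 83 mm.
- seat_home (a point): Point on the disc's axis at the height, 40 mm above the desk, of the seat's upper face when fully home on its firm stop. The seat is a flange round the arbor and concentric with it, 52 mm across, 5 mm thick, a 34 mm collar under it; it slides down with a steady drag of about 6 N and stays where left. At the start its upper face is 49 to 54 mm above the desk (not reported).
- wide_spacer: Wide spacer: plain dark steel ring, 48 mm outside, 23 mm bore (3 mm larger than the arbor), 18 mm thick, about 90 g. Lies flat on the desk, free to be gripped round its outside. Origin: centre of its underside; z along its axis, up. Belongs lowest, directly on the seat: its underside is 40 mm above the desk when all is home.
- narrow_spacer: Narrow spacer: plain dark steel ring, 36 mm outside, 23 mm bore, 14 mm thick, about 50 g. Lies flat on the desk. Origin: centre of its underside; z along its axis, up. Belongs on top of the wide spacer: its underside is 58 mm above the desk when all is home. The two spacers may be found in either place, left or right of the stand.
- forceps: Bystander: steel forceps lying on the desk in front of the stand, 134 mm long across the desk, 9 mm high. Origin: centre of its underside.
- petri_dish: Bystander: petri dish, 58 mm across, 15 mm high, behind and left of the stand. Origin: centre of its underside.
- pen: Bystander: pen, 145 mm long, 9 mm high, lying behind and right of the stand. Origin: centre of its underside.
- small_bottle: Bystander: small bottle, 40 mm across, 85 mm high, behind left. Origin: centre of its underside.
- bench_timer: Bystander: bench timer, 66 x 72 x 28 mm, on the right. Origin: centre of its underside.
There are look-alikes about, which are no part of the job. Leave any orange look-alike of the wide_spacer alone.

How it is judged:
On the way, in this order (a step that is already met when the one before it is completed fails the run):
1. the wide spacer is threaded on the arbor, the narrow one not yet (z of wide_spacer in the frame of stand between 0.036 and 0.07 m and horizontal distance between wide_spacer and stand below 0.0115 m and angle between wide_spacer's own z axis and vertical below 0.12 rad and horizontal distance between narrow_spacer and stand above 0.05 m), for 0.2 s.
2. the narrow spacer is threaded on the arbor above the wide one (z of narrow_spacer in the frame of stand between 0.054 and 0.074 m and horizontal distance between each of narrow_spacer, wide_spacer and stand below 0.0115 m and angle between narrow_spacer's own z axis and vertical below 0.12 rad and z of narrow_spacer in the frame of wide_spacer above 0.015 m), for 0.2 s.
At the end, for the whole second after the job is handed in: The wide spacer is on the arbor on the fully lowered seat (underside 40 mm above the desk, -3/+2.5 mm), the narrow spacer on the arbor directly on it (underside 58 mm, -3/+2.5 mm), both level within 0.12 rad, within 11.5 mm of the stand's axis, released and at rest (z of wide_spacer in the frame of stand between 0.037 and 0.0425 m and horizontal distance between each of wide_spacer, narrow_spacer and stand below 0.0115 m and angle between each of wide_spacer, narrow_spacer's own z axis and vertical below 0.12 rad and z of narrow_spacer in the frame of stand between 0.055 and 0.0605 m and linear speed of each of wide_spacer, narrow_spacer below 0.02 m/s); the robot touches nothing.
It fails at once if the wide spacer is forced against the stand, arbor or seat with more than 60 N (contact force between wide_spacer and stand above 60 N).
It fails at once if the narrow spacer is forced against the stand or arbor, or onto the wide spacer, with more than 60 N (contact force between narrow_spacer and stand above 60 N or contact force between narrow_spacer and wide_spacer above 60 N).
It fails at once if the robot pushes on the stand itself with more than 25 N (contact force between any of the arm, the fingers and stand above 25 N).
It fails at once if a bystander (forceps, petri dish, pen, small bottle, bench timer) is moved more than 30 mm (distance of any of forceps, petri_dish, pen, small_bottle, bench_timer from where it was at the start of the episode above 0.03 m).
It also fails if it takes over 61 s, if anything falls off the work surface, if the arm or the gripper's body presses on something with over 40 N, if the wrist force passes 120 N, or if a joint passes its speed limit or range.

### The arm

A 6-joint arm with a two-finger parallel gripper is mounted at the origin on a cart in front of the work surface, level with it; the furniture and walls round the work are solid. World frame = base frame: x ahead of the robot, y to its left, z up, the work surface at z = 0. Lengths are in m, angles in rad, forces in N, time in s.
With the tool pointing down it reaches from about 0.25 to 0.8 m from the base axis. Payload 8.5 kg.
Tool frame: the origin (TCP) lies midway between the tips of the shut fingers; the grasp point (between the pads) lies 19 mm behind it; y points along the fingers, x is the direction in which the jaws open and shut, and the axes are right-handed (so a half turn about y gives the same grasp; the last joint's range is limited). The gripper opens to 85 mm and grips with 20 to 120 N. Pads are 22 mm wide; open, the fingers measure 114 mm over their backs; the gripper's body (76 mm by 85 mm) begins 54 mm behind the grasp point. The pads swing forward as they close: fully open they stand 13 mm farther back than shut.
Start: joints at [1.264, 0.238, -0.013, 1.319, 0, 1.571], TCP at [0.159, 0.5, 0.231] pointing down, gripper open.
Joint ranges: [-2.66, 2.66], [-1.03, 1.9], [-1.14, 1.46], [-1.82, 2.27], [-1.45, 1.34], [-3.14, 3.14]. Speed limits (rad/s): [2.22, 2.22, 2.79, 3.14, 3.14, 3.14].

### API

Orientations are given as [roll, pitch, yaw] about the fixed x, y, z axes, in that order (R = Rz(yaw) Ry(pitch) Rx(roll)).
In Python, from plant import r gives the robot as it stands. The module is installed in compiled form; this text tells all that it offers.
- The arm moves only by the shell command python3 -m inch 'ROWS' [OPENING] [FORCE]. ROWS is JSON, a list of rows, each an object with "dp": the shift along the tool's x, y, z in m, a list of three; "delta_rot": the turn, a rotation vector about the tool's x, y, z in rad, a list of three. In form: [{"dp": [tx, ty, tz], "delta_rot": [rx, ry, rz]}, ...]. A call has exactly 8 rows; each row shifts and turns the commanded pose from where the row before left it, along the tool's axes as they then stand; what a row does not reach is not made up. A row lasts 1/10 s, in which the tool goes at most 50 mm and 8.59 degrees, less where a joint would pass 70% of its speed; a pose out of reach is approached as far as the arm can. A call with a gripper value outside its range is refused whole. OPENING is the closure, from -1 (fully open) to 1 (shut), set as the call begins (- or left out, the last holds). The fingers move at their own pace and stop on an object; FORCE is the grip in N (left out, the last holds). Time passes only in rows, so rows that do not move let the fingers close, or fill a call up. It gives the time, the measured TCP pose, the force and the opening at its end, in the units of the state.
- r.get_state(): the state, without advancing time (a new reading comes with each control period).
- r.camera(name): name is "scene" or "top" or "wrist"; returns the picture (384x512x3 uint8, red, green, blue); there is no depth.
- r.camera_info(name): a dict with "fx", "fy", "cx", "cy" (pixels), "rvec" (rotation vector, rad) and "tvec" (3), from world to camera coordinates, as OpenCV has them. Camera axes: x right, y down, z forward; pixel columns grow to the right and rows downward; lengths in m; the calibration is good to about 2 mm. The wrist camera is an equidistant fisheye: a pixel r from the principal point sees the ray r / f radians off the axis. A picture is of the moment at which its call begins: read the wrist's pose just before it. camera_info takes no time and is no camera call; for the wrist camera it gives the pose at the moment of the call.
- r.job_done(): hands the job in, once; it reports no verdict.
The state is a dict: "t": time; "joint_pos": joint angles; "qd": joint speeds; "tau": joint torques, N m; "ee_pos": TCP position; "eef_rot": TCP orientation; "contact_force": force on the tool from outside, world axes, zero at the start; "ft_torque": the same for the moment, N m; "grip_width": finger opening in m.
Only numpy, scipy, OpenCV 4.12 (cv2) and the standard library are available. Lean on these libraries where they do the work, as an engineer would, in place of code of your own. Each camera call takes 0.05 s, during which the arm holds its last target.

## Working session

There is one attempt and no reset: what is moved stays moved. The work goes in short steps, Python scripts to look and compute and a shell command to move; the robot and the scene stay as the last step left them, time stands still between calls to the robot, and variables do not carry over. Pictures are saved under pics/ and viewed, and the job is handed in when it is done.

```bash
mkdir -p pics
python3 - <<'E'
from plant import r
import cv2,numpy as np
print(r.get_state())
for n in ("scene","top","wrist"):
    print(n,r.camera_info(n))
    cv2.imwrite(f"pics/{n}0.png",cv2.cvtColor(r.camera(n),cv2.COLOR_RGB2BGR))
E
```

```text
{'t': 0.0, 'joint_pos': array([ 1.26400158e+00,  2.38780406e-01, -1.42111932e-02,  1.31921156e+00,
       -3.16712187e-05,  1.57077027e+00]), 'qd': array([-0.00095346,  0.00068066, -0.00132463, -0.00022499,  0.00123641,
        0.00051655]), 'tau': array([-5.63494232e-04, -5.38773108e+01,  3.46436763e+01,  1.81242503e-02,
        4.15244551e-05,  1.59572289e-05]), 'ee_pos': array([0.15844128, 0.50010288, 0.23069459]), 'eef_rot': array([-1.57082796e+00,  1.40683838e-03,  1.26402763e+00]), 'contact_force': array([ 0.59553816, -0.19495135,  0.07546227]), 'ft_torque': array([ 0.00131115, -0.00012535, -0.04500181]), 'grip_width': 0.0855047316133189}
scene {'fx': 379.46572716802774, 'fy': 379.46572716802774, 'cx': 249.87718316314607, 'cy': 188.34077913642247, 'rvec': array([ 1.94001478, -1.02654463,  0.56090589]), 'tvec': array([-0.3376288 ,  0.27519138,  0.66054464])}
top {'fx': 400.3205698610895, 'fy': 400.3205698610895, 'cx': 253.8537215071185, 'cy': 194.405563427343, 'rvec': array([ 2.15474011, -2.17018599,  0.09738373]), 'tvec': array([-0.05443596,  0.48980427,  1.13624637])}
wrist {'fx': 297.3186396354542, 'fy': 297.3186396354542, 'cx': 254.68913100892993, 'cy': 191.19008131390945, 'rvec': array([-2.34160725, -1.71654319, -0.24261875]), 'tvec': array([-0.52374485, -0.03560859,  0.3787646 ])}
```

View pics/scene0.png

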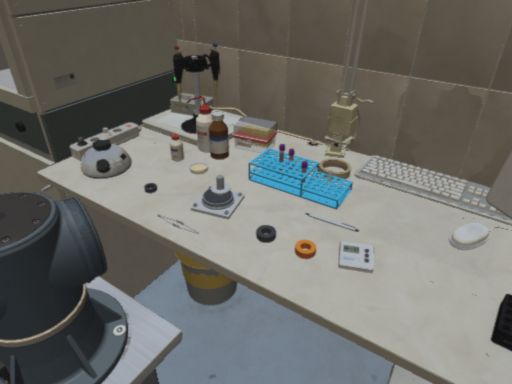

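View pics/top0.png

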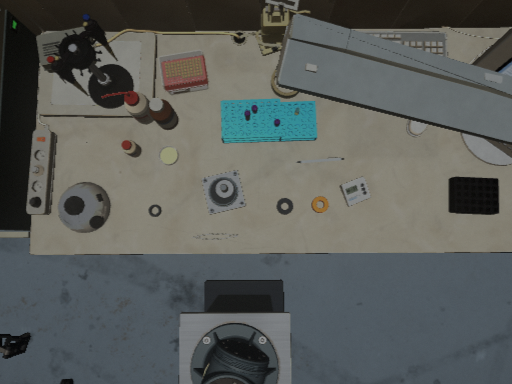

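View pics/wrist0.png

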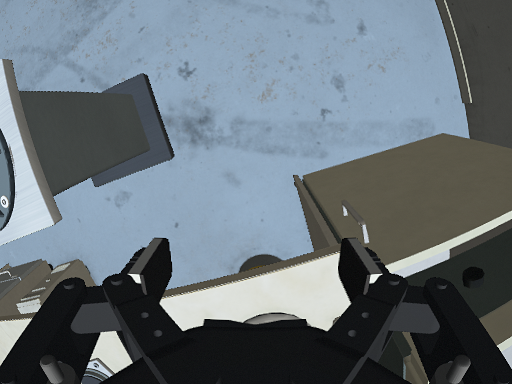

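```bash
cat > h.py <<'E'
from plant import r
import cv2,numpy as np
from scipy.spatial.transform import Rotation as Ro
def ray(ci,u,v,fish=False):
    R=cv2.Rodrigues(np.array(ci['rvec']))[0];t=np.array(ci['tvec'])
    x=(u-ci['cx'])/ci['fx'];y=(v-ci['cy'])/ci['fy']
    if fish:
        th=np.hypot(x,y); d=np.array([np.sin(th)*x/th,np.sin(th)*y/th,np.cos(th)]) if th>1e-9 else np.array([0,0,1.])
    else: d=np.array([x,y,1.])
    return -R.T@t, R.T@d
def plane(ci,u,v,z,fish=False):
    c,d=ray(ci,u,v,fish); return c+d*(z-c[2])/d[2]
def proj(ci,p,fish=False):
    R=cv2.Rodrigues(np.array(ci['rvec']))[0];q=R@np.asarray(p,float)+ci['tvec']
    if fish:
        rr=np.hypot(q[0],q[1]);th=np.arctan2(rr,q[2]);return ci['cx']+ci['fx']*th*q[0]/rr,ci['cy']+ci['fy']*th*q[1]/rr
    return ci['cx']+ci['fx']*q[0]/q[2],ci['cy']+ci['fy']*q[1]/q[2]
def crop(src,dst,x0,y0,x1,y1,k):
    cv2.imwrite(dst,cv2.resize(cv2.imread(src)[y0:y1,x0:x1],None,fx=k,fy=k,interpolation=cv2.INTER_CUBIC))
E
python3 - <<'E'
from h import *
crop("pics/top0.png","pics/t1.png",140,160,340,245,4)
crop("pics/scene0.png","pics/s1.png",140,160,300,260,5)
ci=r.camera_info("top");cs=r.camera_info("scene")
for n,im,c in (("top","pics/top0.png",ci),("scene","pics/scene0.png",cs)):
    I=cv2.imread(im); m=(I.max(2)<75).astype(np.uint8)
    nn,l,st,ce=cv2.connectedComponentsWithStats(m)
    for i in range(1,nn):
        x,y,w,h,a=st[i]
        if 15<a<1500: 
            print(n,st[i],ce[i].round(1),plane(c,x+w/2-.5,y+h/2-.5,0.009).round(4))
E
```

```text
top [272   0  23   6  63] [285.5   1.7] [ 1.0865 -0.1517  0.009 ]
top [266   4  15  18 110] [273.1  14.3] [ 1.0543 -0.1204  0.009 ]
top [278   5   9  16  57] [281.4  10.4] [ 1.0539 -0.1481  0.009 ]
top [288  11   8  16  49] [290.6  16.5] [ 1.034 -0.177  0.009]
top [471  28  41  44 888] [496.9  54. ] [ 0.9267 -0.7791  0.009 ]
top [236  32   7   4  18] [239.2  33.4] [ 0.9878 -0.0154  0.009 ]
top [153  35   4  63  87] [154.8  67.1] [0.8873 0.2429 0.009 ]
top [163  34  41   1  41] [183.  34.] [0.9885 0.1569 0.009 ]
top [233  36  12   8  60] [238.7  39.6] [ 0.9686 -0.0138  0.009 ]
top [289  38 223  60 796] [407.9  67.6] [ 0.8734 -0.5023  0.009 ]
top [383  38  17   2  26] [391.8  38.4] [ 0.9656 -0.479   0.009 ]
top [263  47  20   9  52] [273.9  50.4] [ 0.9305 -0.1175  0.009 ]
top [424  47  19   1  19] [433.  47.] [ 0.9369 -0.6048  0.009 ]
top [ 272   81  240   76 1021] [401.3 117. ] [ 0.7156 -0.4701  0.009 ]
top [174  88  16   6  37] [182.7  91.1] [0.8091 0.1594 0.009 ]
top [129  95  10  11  33] [135.  102.1] [0.7811 0.3046 0.009 ]
top [ 40  98 138  32 891] [144.3 115.9] [0.7399 0.3793 0.0
[... 2154 characters left out ...]
.6 166.1] [0.4493 0.4508 0.009 ]
scene [110 164  20  13  30] [121.3 171.1] [0.4616 0.3883 0.009 ]
scene [145 184  12   9  84] [150.3 187.8] [0.4431 0.2337 0.009 ]
scene [205 190  26  13 213] [216.6 196.9] [0.5178 0.0514 0.009 ]
scene [204 199  29   7  45] [218.8 203.6] [0.4958 0.0323 0.009 ]
scene [257 226  18  16 236] [265.6 233.7] [ 0.4558 -0.1433  0.009 ]
scene [182 263  37  13 171] [199.9 270.5] [ 0.2779 -0.0912  0.009 ]
scene [186 280  51  25 702] [211.9 293.3] [ 0.2416 -0.1507  0.009 ]
scene [491 294  21  57 785] [503.7 324.1] [ 0.4838 -0.6333  0.009 ]
scene [ 94 326  34  58 217] [113.7 360.5] [ 0.0404 -0.0976  0.009 ]
scene [140 369  19  15 155] [150.8 378.2] [ 0.0504 -0.1794  0.009 ]
```

View pics/t1.png

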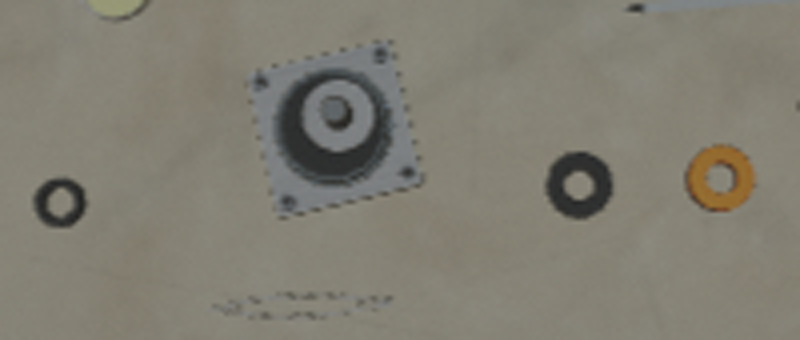

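View pics/s1.png

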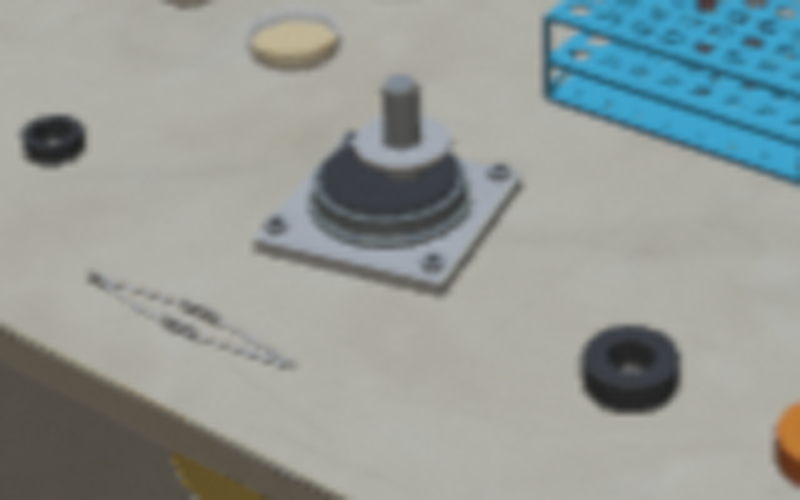

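Run:
```python
from h import *
ci=r.camera_info("top");cs=r.camera_info("scene");cw=r.camera_info("wrist")
R=cv2.Rodrigues(np.array(cw['rvec']))[0];print("wrist cam pos",(-R.T@cw['tvec']).round(4)); print(R.round(3))
s=r.get_state(); T=Ro.from_euler('xyz',s['eef_rot']).as_matrix(); print("cam in tool",(T.T@(-R.T@cw['tvec']-s['ee_pos'])).round(4),"axis in tool",(T.T@R.T).round(3))
f=lambda x,y:((x+.5)/4-.5+140,(y+.5)/4-.5+160)
g=lambda x,y:((x+.5)/5-.5+140,(y+.5)/5-.5+160)
print("corners",np.mean([plane(ci,*f(*p),.012) for p in [(250,75),(395,40),(425,182),(283,217)]],0))
print("nose top",plane(ci,*f(334,108),.087),"scene",plane(cs,*g(401,82),.087))
print("flange",plane(ci,*f(339,115),.0515),"scene",plane(cs,*g(404,139),.0515))
print("disc",plane(ci,*f(333,125),.03))
print("wide top",plane(ci,*f(580,185),.014),"scene",plane(cs,*g(632,359),.018))
print("narrow top",plane(ci,*f(61,202),.011),"scene",plane(cs,*g(54,135),.014))
```

```text
wrist cam pos [0.0898 0.5213 0.3732]
[[ 0.301  0.954 -0.001]
 [ 0.916 -0.289  0.279]
 [ 0.265 -0.085 -0.96 ]]
cam in tool [-0.0007 -0.1424  0.0718] axis in tool [[ 1.     0.001  0.   ]
 [-0.    -0.279  0.96 ]
 [ 0.001 -0.96  -0.279]]
corners [0.49950823 0.02935582 0.012     ]
nose top [0.50517538 0.02573653 0.087     ] scene [0.50438793 0.02864892 0.087     ]
flange [0.50452651 0.02536438 0.0515    ] scene [0.50522158 0.02924324 0.0515    ]
disc [0.49984007 0.03156431 0.03      ]
wide top [ 0.45619844 -0.14731476  0.014     ] scene [ 0.45363854 -0.14577636  0.018     ]
narrow top [0.44675733 0.23285462 0.011     ] scene [0.44298476 0.23294195 0.014     ]
```

Run:
```python
from math import *
for k in range(9):
    y=1.264-.149*k; c,s=cos(y),sin(y);dx,dy=.0215,-.0295
    print(round(c*dx+s*dy,3),round(-s*dx+c*dy,3))
```

```text
-0.022 -0.029
-0.017 -0.032
-0.012 -0.034
-0.007 -0.036
-0.001 -0.036
0.004 -0.036
0.009 -0.035
0.015 -0.033
0.019 -0.031
```

```bash
python3 -m inch '[{"dp":[-0.022,0,-0.029],"delta_rot":[0,0.149,0]},{"dp":[-0.017,0,-0.032],"delta_rot":[0,0.149,0]},{"dp":[-0.012,0,-0.034],"delta_rot":[0,0.149,0]},{"dp":[-0.007,0,-0.036],"delta_rot":[0,0.149,0]},{"dp":[-0.001,0,-0.036],"delta_rot":[0,0.149,0]},{"dp":[0.004,0,-0.036],"delta_rot":[0,0.149,0]},{"dp":[0.009,0,-0.035],"delta_rot":[0,0.149,0]},{"dp":[0.015,0,-0.033],"delta_rot":[0,0.149,0]}]' -1 30
python3 -m inch '[{"dp":[0.019,0,-0.031],"delta_rot":[0,0.072,0]},{"dp":[0.0215,0,-0.0295],"delta_rot":[0,0,0]},{"dp":[0.0215,0,-0.0295],"delta_rot":[0,0,0]},{"dp":[0.0215,0,-0.0295],"delta_rot":[0,0,0]},{"dp":[0.0215,0,-0.0295],"delta_rot":[0,0,0]},{"dp":[0.0215,0,-0.0295],"delta_rot":[0,0,0]},{"dp":[0.0215,0,-0.0295],"delta_rot":[0,0,0]},{"dp":[0.0215,0,-0.0295],"delta_rot":[0,0,0]}]'
python3 - <<'E'
from h import *
print(r.camera_info("wrist")); print(r.get_state()['eef_rot'])
cv2.imwrite("pics/w1.png",cv2.cvtColor(r.camera("wrist"),cv2.COLOR_RGB2BGR))
E
```

```text
t: 0.95
ee_pos: [0.3296, 0.2646, 0.2312]
eef_rot: [-1.571, 0.0, 0.066]
contact_force: [0.3, 0.2, 0.3]
grip_width: 0.0854
t: 1.75
ee_pos: [0.5014, 0.0285, 0.2311]
eef_rot: [-1.571, 0.0, -0.0]
contact_force: [0.0, 1.5, -0.8]
grip_width: 0.0854
{'fx': 297.3186396354542, 'fy': 297.3186396354542, 'cx': 254.68913100892993, 'cy': 191.19008131390945, 'rvec': array([-2.85970656e+00, -1.10498127e-03, -4.31195730e-04]), 'tvec': array([-0.50025249, -0.00938228,  0.38606245])}
[-1.57081933e+00  2.86391550e-04 -1.85326997e-04]
```

View pics/w1.png

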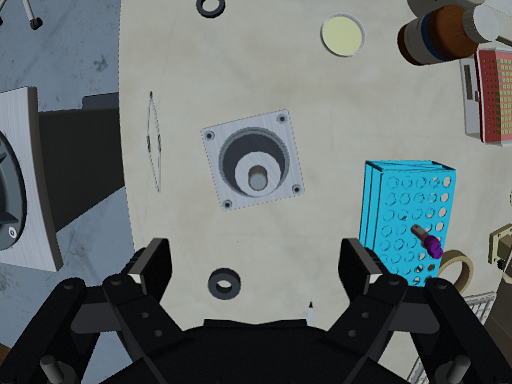

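Run:
```python
from h import *
crop("pics/w1.png","pics/w1c.png",190,95,320,220,6)
crop("pics/w1.png","pics/w1d.png",190,255,260,310,8)
```

```text
(no output)
```

View pics/w1c.png

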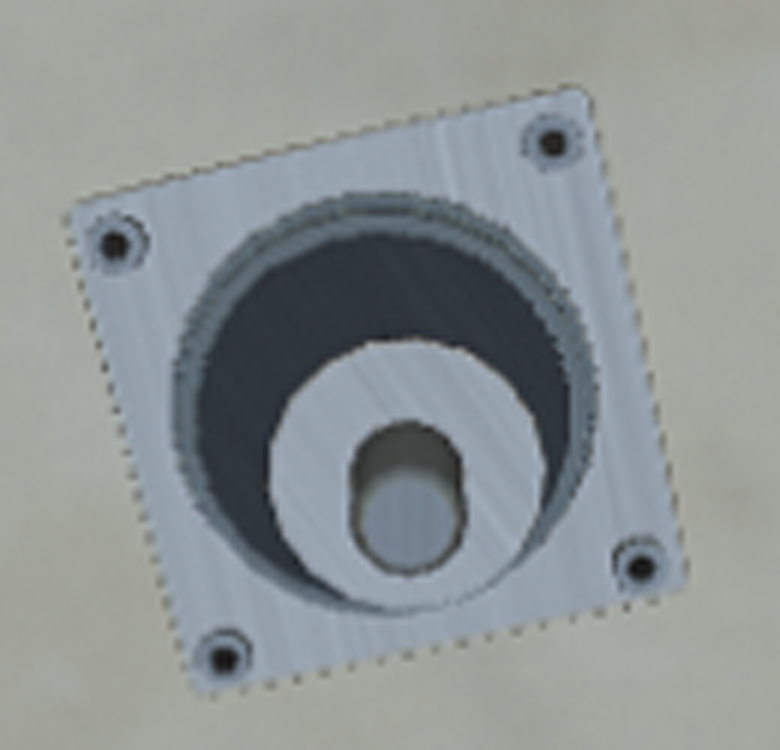

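View pics/w1d.png

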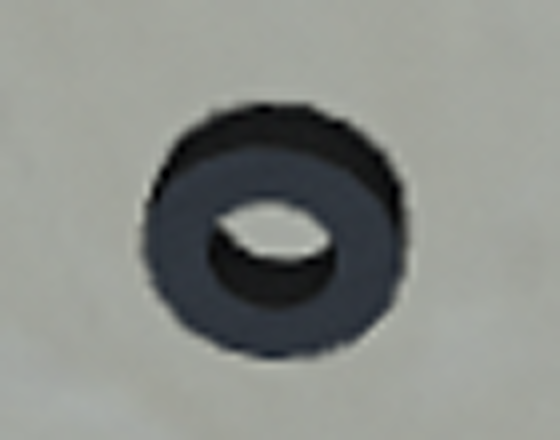

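Run:
```python
from h import *
c=r.camera_info("wrist")
f=lambda x,y:((x+.5)/6-.5+190,(y+.5)/6-.5+95)
g=lambda x,y:((x+.5)/8-.5+190,(y+.5)/8-.5+255)
P=lambda q,z:plane(c,*q,z,True).round(4)
print("nose",P(f(411,524),.087))
for z in(.049,.0515,.054):print("flange",P(f(409,475),z),"dia",np.linalg.norm(P(f(547,475),z)-P(f(271,475),z)))
print("base",np.mean([P(f(*p),.012) for p in[(115,245),(553,143),(640,567),(224,658)]],0),"disc",P(f(384,420),.032))
top=[P(g(*p),.018) for p in[(143,240),(407,240),(277,146),(277,357)]]
print("wide",np.array(top),"c",(top[0]+top[1])/2,(top[2]+top[3])/2)
```

```text
nose [0.5068 0.0219 0.087 ]
flange [0.5069 0.0216 0.049 ] dia 0.051499999999999935
flange [0.5069 0.0221 0.0515] dia 0.05109999999999998
flange [0.5069 0.0227 0.054 ] dia 0.05080009842510151
base [0.502  0.0274 0.012 ] disc [0.5023 0.0287 0.032 ]
wide [[ 0.4356 -0.1472  0.018 ]
 [ 0.4832 -0.1461  0.018 ]
 [ 0.4609 -0.1264  0.018 ]
 [ 0.4586 -0.1731  0.018 ]] c [ 0.4594  -0.14665  0.018  ] [ 0.45975 -0.14975  0.018  ]
```

```bash
python3 -m inch '[{"dp":[-0.006,0.004,-0.026],"delta_rot":[0,0,0]},{"dp":[-0.006,0.01,-0.026],"delta_rot":[0,0,0]},{"dp":[-0.006,0.024,-0.026],"delta_rot":[0,0,0]},{"dp":[-0.006,0.024,-0.026],"delta_rot":[0,0,0]},{"dp":[-0.006,0.024,-0.026],"delta_rot":[0,0,0]},{"dp":[-0.006,0.024,-0.026],"delta_rot":[0,0,0]},{"dp":[-0.006,0.024,-0.021],"delta_rot":[0,0,0]},{"dp":[0,0.026,0],"delta_rot":[0,0,0]}]'
python3 - <<'E'
from h import *
c=r.camera_info("wrist")
cv2.imwrite("pics/w2.png",cv2.cvtColor(r.camera("wrist"),cv2.COLOR_RGB2BGR)); print(r.get_state()['ee_pos'],c['rvec'],c['tvec'])
E
```

```text
t: 2.6
ee_pos: [0.4582, -0.1491, 0.0705]
eef_rot: [-1.572, -0.0, -0.003]
contact_force: [0.5, 0.8, 0.8]
grip_width: 0.0852
[ 0.45623485 -0.14754726  0.06680911] [-2.85897493e+00  2.31896253e-03 -5.38463719e-04] [-0.45724287 -0.13417965  0.18234374]
```

View pics/w2.png

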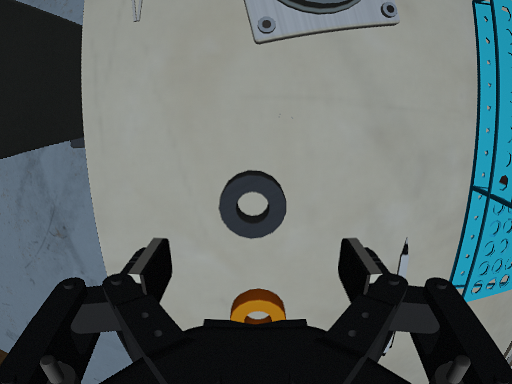

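Run:
```python
from h import *
c=r.camera_info("wrist");I=cv2.imread("pics/w2.png")
m=((I.max(2)<90)).astype(np.uint8);m[:160]=0;m[245:]=0;m[:,:200]=0;m[:,310:]=0
n,l,st,ce=cv2.connectedComponentsWithStats(m);print(st[1:],ce[1:])
for (a,b) in(((220,205),(286.5,205)),((253,172.5),(253,238.5))):
  p,q=plane(c,*a,.018,True),plane(c,*b,.018,True);print(p,q,(p+q)/2,np.linalg.norm(p-q))
print(r.get_state()['ee_pos'])
```

```text
[[ 219  170   67   69 3021]] [[252.40648792 204.24131082]]
[ 0.4311097  -0.14235188  0.018     ] [ 0.47646272 -0.14233221  0.018     ] [ 0.45378621 -0.14234205  0.018     ] 0.045353020134010304
[ 0.45370358 -0.11973412  0.018     ] [ 0.45356125 -0.16739626  0.018     ] [ 0.45363242 -0.14356519  0.018     ] 0.04766235922628896
[ 0.45623485 -0.14754726  0.06680911]
```

Run:
```python
from h import *
b=r.camera_info("wrist")
c=dict(b,rvec=np.array([-2.85970656e+00,-1.10498127e-03,-4.31195730e-04]),tvec=np.array([-0.50025249,-0.00938228,0.38606245]))
f=lambda x,y:((x+.5)/6-.5+190,(y+.5)/6-.5+95)
P=lambda q,z:plane(c,*q,z,True).round(4)
print("nose",P(f(411,524),.087))
print("flange",P(f(409,475),.0515))
print("base",np.mean([P(f(*p),.012) for p in[(115,245),(553,143),(640,567),(224,658)]],0),"disc",P(f(384,420),.032))
c=dict(b,rvec=np.array([-2.85897493e+00,2.31896253e-03,-5.38463719e-04]),tvec=np.array([-0.45724287,-0.13417965,0.18234374]))
for (a,d) in(((220,205),(286.5,205)),((253,172.5),(253,238.5))):
  p,q=plane(c,*a,.018,True),plane(c,*d,.018,True);print(p,q,(p+q)/2,np.linalg.norm(p-q))
print(r.get_state()['ee_pos'],r.get_state()['t'])
```

```text
nose [0.5036 0.0254 0.087 ]
flange [0.5036 0.0257 0.0515]
base [0.498625 0.03105  0.012   ] disc [0.4989 0.0322 0.032 ]
[ 0.43289204 -0.14523409  0.018     ] [ 0.47911253 -0.1453072   0.018     ] [ 0.45600229 -0.14527064  0.018     ] 0.046220540104353454
[ 0.45591162 -0.12221839  0.018     ] [ 0.45575105 -0.17083001  0.018     ] [ 0.45583133 -0.1465242   0.018     ] 0.04861188977177529
[ 0.45623485 -0.14754726  0.06680911] 2.65
```

```bash
python3 -m inch '[{"dp":[0,0.012,0.001],"delta_rot":[0,0,0]},{"dp":[0,0.014,0],"delta_rot":[0,0,0]},{"dp":[0,0.014,0],"delta_rot":[0,0,0]},{"dp":[0,0.012,0],"delta_rot":[0,0,0]},{"dp":[0,0.006,0],"delta_rot":[0,0,0]},{"dp":[0,0.004,0],"delta_rot":[0,0,0]},{"dp":[0,0,0],"delta_rot":[0,0,0]},{"dp":[0,0,0],"delta_rot":[0,0,0]}]'
```

```text
t: 3.45
ee_pos: [0.4591, -0.1461, 0.0098]
eef_rot: [-1.571, -0.0, 0.0]
contact_force: [0.2, -0.9, -0.9]
grip_width: 0.0851
```

```bash
python3 -m inch '[{"dp":[-0.002,0.004,0],"delta_rot":[0,0,0]},{"dp":[-0.001,0.004,0],"delta_rot":[0,0,0]},{"dp":[0,0,0],"delta_rot":[0,0,0]},{"dp":[0,0,0],"delta_rot":[0,0,0]},{"dp":[0,0,0],"delta_rot":[0,0,0]},{"dp":[0,0,0],"delta_rot":[0,0,0]},{"dp":[0,0,0],"delta_rot":[0,0,0]},{"dp":[0,0,0],"delta_rot":[0,0,0]}]' 1 30
python3 - <<'E'
from h import *
c=r.camera_info("wrist");print(repr(c['rvec']),repr(c['tvec']))
cv2.imwrite("pics/w3.png",cv2.cvtColor(r.camera("wrist"),cv2.COLOR_RGB2BGR)); print(r.get_state()['ee_pos'],r.get_state()['grip_width'],r.get_state()['contact_force'])
E
```

```text
t: 4.25
ee_pos: [0.4558, -0.1461, 0.0013]
eef_rot: [-1.571, 0.0, -0.0]
contact_force: [-0.1, 0.2, -0.2]
grip_width: 0.0469
array([-2.85966162e+00, -1.33240065e-03, -7.82690924e-04]) array([-0.45445922, -0.11314932,  0.11661277])
[ 0.45583734 -0.14610957  0.00131067] 0.046625625819986825 [-0.08484277 -0.03731429 -0.56886899]
```

View pics/w3.png

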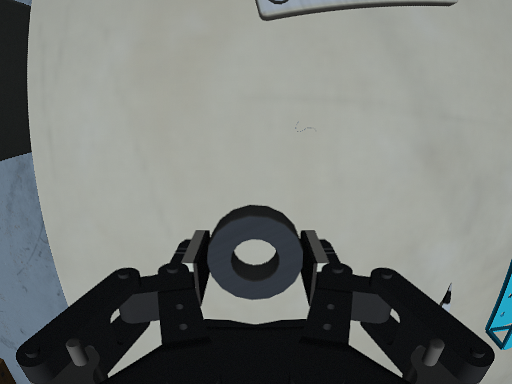

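Run:
```python
from h import *
b=r.camera_info("wrist")
for (a,d) in(((207.5,253),(302.5,253)),((255,209),(255,299)),((255,238),(255,265))):
  p,q=plane(b,*a,.018,True),plane(b,*d,.018,True);print(p,q,(p+q)/2,np.linalg.norm(p-q))
print(proj(b,[.4558,-.1461,.018],True))
```

```text
[ 0.43194462 -0.14309444  0.018     ] [ 0.47754809 -0.14306681  0.018     ] [ 0.45474635 -0.14308063  0.018     ] 0.045603477267802714
[ 0.45470961 -0.12050424  0.018     ] [ 0.4547804  -0.17025046  0.018     ] [ 0.45474501 -0.14537735  0.018     ] 0.04974626278980033
[ 0.45472906 -0.13485825  0.018     ] [ 0.45474971 -0.14945581  0.018     ] [ 0.45473939 -0.14215703  0.018     ] 0.014597567652275285
(np.float64(257.1972811464292), np.float64(259.02233600797615))
```

```bash
python3 -m inch '[{"dp":[0,-0.01,0],"delta_rot":[0,0,0]},{"dp":[0,-0.02,0],"delta_rot":[0,0,0]},{"dp":[0,-0.03,0.01],"delta_rot":[0,0,0]},{"dp":[0.01,-0.03,0.03],"delta_rot":[0,0,0]},{"dp":[0.012,-0.02,0.034],"delta_rot":[0,0,0]},{"dp":[0.012,-0.006,0.034],"delta_rot":[0,0,0]},{"dp":[0.01,0,0.034],"delta_rot":[0,0,0]},{"dp":[0.004,0,0.03],"delta_rot":[0,0,0]}]' 1 50
python3 - <<'E'
from h import *
c=r.camera_info("wrist");print(repr(c['rvec']),repr(c['tvec']))
cv2.imwrite("pics/w4.png",cv2.cvtColor(r.camera("wrist"),cv2.COLOR_RGB2BGR)); print(r.get_state()['ee_pos'],r.get_state()['grip_width'],r.get_state()['contact_force'])
c=r.camera_info("scene")
cv2.imwrite("pics/s4.png",cv2.cvtColor(r.camera("scene"),cv2.COLOR_RGB2BGR));print(r.get_state()['ee_pos'])
E
```

```text
t: 5.1
ee_pos: [0.5048, 0.0276, 0.1186]
eef_rot: [-1.571, -0.002, 0.0]
contact_force: [1.5, -0.6, -0.2]
grip_width: 0.046
array([-2.85988017e+00, -1.38676921e-03, -3.83613039e-03]) array([-0.50396477,  0.0211722 ,  0.27649219])
[0.50501384 0.03077661 0.11835667] 0.046130465250426224 [ 1.29968214  3.43058097 -0.23909087]
[0.50441116 0.02890835 0.11811864]
```

View pics/w4.png

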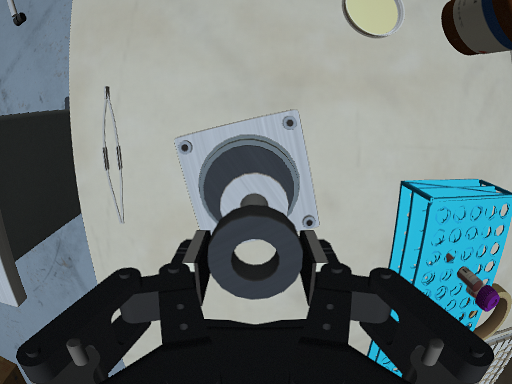

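Run:
```python
from h import *
crop("pics/s4.png","pics/s4c.png",140,100,300,220,5)
```

```text
(no output)
```

View pics/s4c.png

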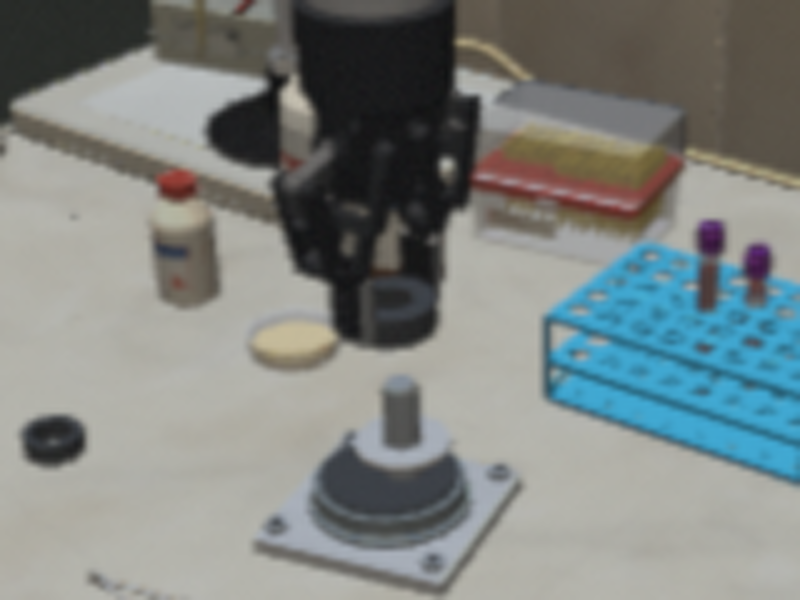

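```bash
python3 -m inch '[{"dp":[0,0.004,0],"delta_rot":[0,0,0]},{"dp":[0,0.005,0],"delta_rot":[0,0,0]},{"dp":[0,0.006,0],"delta_rot":[0,0,0]},{"dp":[0,0.004,0],"delta_rot":[0,0,0]},{"dp":[0,0.002,0],"delta_rot":[0,0,0]},{"dp":[0,0,0],"delta_rot":[0,0,0]},{"dp":[0,0,0],"delta_rot":[0,0,0]},{"dp":[0,0,0],"delta_rot":[0,0,0]}]'
python3 - <<'E'
from h import *
print(r.get_state()['ee_pos'],r.get_state()['contact_force'],r.get_state()['ft_torque'])
cv2.imwrite("pics/s5.png",cv2.cvtColor(r.camera("scene"),cv2.COLOR_RGB2BGR))
crop("pics/s5.png","pics/s5c.png",180,130,260,220,8)
cv2.imwrite("pics/t5.png",cv2.cvtColor(r.camera("top"),cv2.COLOR_RGB2BGR))
E
```

```text
t: 6.0
ee_pos: [0.504, 0.0258, 0.0965]
eef_rot: [-1.571, -0.0, -0.0]
contact_force: [0.3, 0.1, -1.3]
grip_width: 0.0461
[0.50398832 0.02584774 0.09648497] [ 0.25230021  0.08596915 -1.26366965] [0.02504589 0.02060677 0.05417505]
```

View pics/s5c.png

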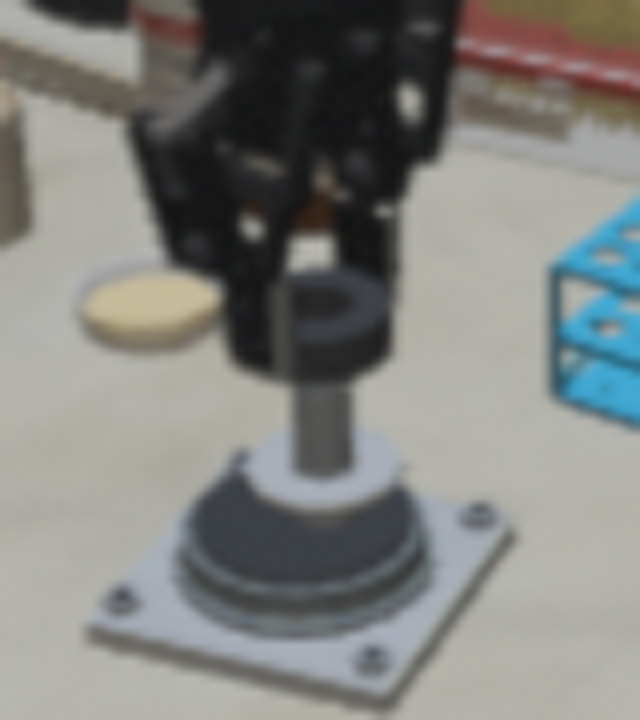

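```bash
python3 -m inch '[{"dp":[0,0.002,0],"delta_rot":[0,0,0]},{"dp":[0,0.002,0],"delta_rot":[0,0,0]},{"dp":[0,0.002,0],"delta_rot":[0,0,0]},{"dp":[0,0.001,0],"delta_rot":[0,0,0]},{"dp":[0,0.001,0],"delta_rot":[0,0,0]},{"dp":[0,0.001,0],"delta_rot":[0,0,0]},{"dp":[0,0.001,0],"delta_rot":[0,0,0]},{"dp":[0,0,0],"delta_rot":[0,0,0]}]'
```

```text
t: 6.9
ee_pos: [0.5037, 0.0259, 0.0862]
eef_rot: [-1.571, 0.0, 0.0]
contact_force: [0.4, -0.1, -0.4]
grip_width: 0.0465
```

```bash
python3 -m inch '[{"dp":[0,0.001,0],"delta_rot":[0,0,0]},{"dp":[0,0.001,0],"delta_rot":[0,0,0]},{"dp":[0,0.001,0],"delta_rot":[0,0,0]},{"dp":[0,0.001,0],"delta_rot":[0,0,0]},{"dp":[0,0.001,0],"delta_rot":[0,0,0]},{"dp":[0,0,0],"delta_rot":[0,0,0]},{"dp":[0,0,0],"delta_rot":[0,0,0]},{"dp":[0,0,0],"delta_rot":[0,0,0]}]'
```

```text
t: 7.7
ee_pos: [0.5039, 0.0259, 0.0814]
eef_rot: [-1.571, -0.0, 0.0]
contact_force: [-0.2, 0.2, -1.1]
grip_width: 0.046
```

Bottom is ~80 mm, below the bevel, with no contact force. Feeling sideways isn't needed; continue down in small steps.

```bash
python3 -m inch '[{"dp":[0,0.0015,0],"delta_rot":[0,0,0]},{"dp":[0,0.0015,0],"delta_rot":[0,0,0]},{"dp":[0,0.0015,0],"delta_rot":[0,0,0]},{"dp":[0,0.0015,0],"delta_rot":[0,0,0]},{"dp":[0,0.0015,0],"delta_rot":[0,0,0]},{"dp":[0,0.0015,0],"delta_rot":[0,0,0]},{"dp":[0,0.0015,0],"delta_rot":[0,0,0]},{"dp":[0,0.0015,0],"delta_rot":[0,0,0]}]'
python3 - <<'E'
from h import *
print(r.get_state()['ee_pos'],r.get_state()['contact_force'],r.get_state()['ft_torque'])
cv2.imwrite("pics/s6.png",cv2.cvtColor(r.camera("scene"),cv2.COLOR_RGB2BGR))
crop("pics/s6.png","pics/s6c.png",180,130,260,220,6)
cv2.imwrite("pics/w6.png",cv2.cvtColor(r.camera("wrist"),cv2.COLOR_RGB2BGR))
crop("pics/w6.png","pics/w6c.png",180,180,330,310,5)
E
```

```text
t: 8.5
ee_pos: [0.5038, 0.0259, 0.0692]
eef_rot: [-1.571, 0.0, -0.0]
contact_force: [0.2, 0.1, -1.7]
grip_width: 0.0462
[0.50384594 0.02590407 0.06918153] [ 0.19129701  0.13893141 -1.71649166] [-0.01926936  0.03476263  0.01459863]
```

View pics/s6c.png

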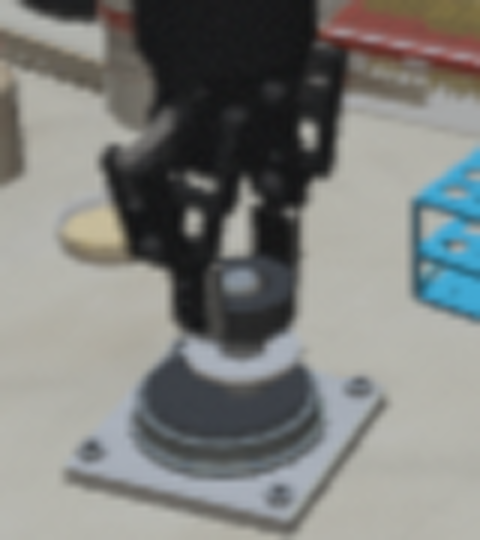

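View pics/w6c.png

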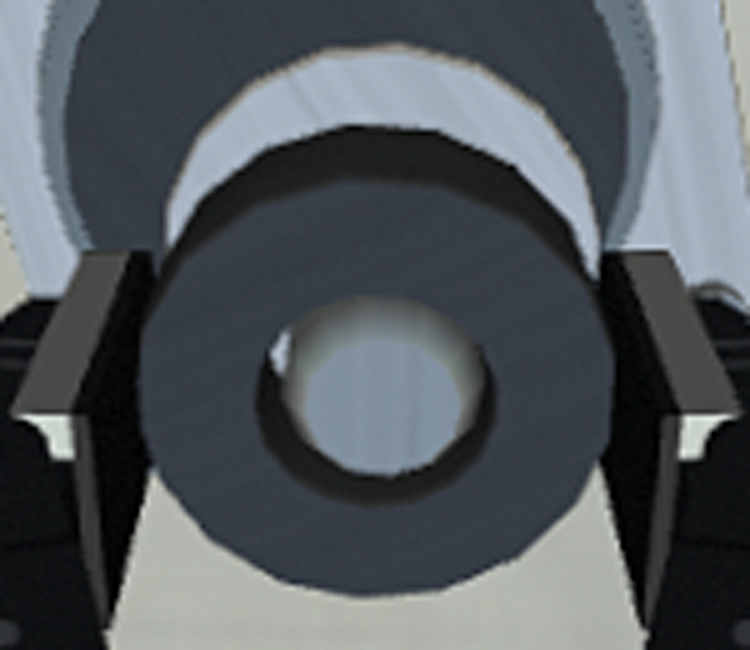

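```bash
python3 -m inch '[{"dp":[0.0003,0.0015,0],"delta_rot":[0,0,0]},{"dp":[0.0003,0.0015,0],"delta_rot":[0,0,0]},{"dp":[0,0.0015,0],"delta_rot":[0,0,0]},{"dp":[0,0.0015,0],"delta_rot":[0,0,0]},{"dp":[0,0.0015,0],"delta_rot":[0,0,0]},{"dp":[0,0.0015,0],"delta_rot":[0,0,0]},{"dp":[0,0.0015,0],"delta_rot":[0,0,0]},{"dp":[0,0.0015,0],"delta_rot":[0,0,0]}]'
python3 -m inch '[{"dp":[0,0.0005,0],"delta_rot":[0,0,0]},{"dp":[0,0.0005,0],"delta_rot":[0,0,0]},{"dp":[0,0.0005,0],"delta_rot":[0,0,0]},{"dp":[0,0.0005,0],"delta_rot":[0,0,0]},{"dp":[0,0.0005,0],"delta_rot":[0,0,0]},{"dp":[0,0.0005,0],"delta_rot":[0,0,0]},{"dp":[0,0.0005,0],"delta_rot":[0,0,0]},{"dp":[0,0.0005,0],"delta_rot":[0,0,0]}]'
```

```text
t: 9.4
ee_pos: [0.5044, 0.0259, 0.0572]
eef_rot: [-1.571, 0.0, -0.0]
contact_force: [0.0, 1.1, -0.6]
grip_width: 0.0459
t: 10.2
ee_pos: [0.5045, 0.0259, 0.0535]
eef_rot: [-1.571, -0.0, -0.0]
contact_force: [-0.6, 0.1, 4.0]
grip_width: 0.046
```

```bash
python3 -m inch '[{"dp":[0,0.001,0],"delta_rot":[0,0,0]},{"dp":[0,0.001,0],"delta_rot":[0,0,0]},{"dp":[0,0.001,0],"delta_rot":[0,0,0]},{"dp":[0,0.001,0],"delta_rot":[0,0,0]},{"dp":[0,0.001,0],"delta_rot":[0,0,0]},{"dp":[0,0.001,0],"delta_rot":[0,0,0]},{"dp":[0,0.001,0],"delta_rot":[0,0,0]},{"dp":[0,0.001,0],"delta_rot":[0,0,0]}]'
```

```text
t: 11.0
ee_pos: [0.5044, 0.0259, 0.0452]
eef_rot: [-1.571, 0.0, -0.0]
contact_force: [-1.4, -0.3, 3.5]
grip_width: 0.0462
```

```bash
python3 -m inch '[{"dp":[0,0.0005,0],"delta_rot":[0,0,0]},{"dp":[0,0.0005,0],"delta_rot":[0,0,0]},{"dp":[0,0.0005,0],"delta_rot":[0,0,0]},{"dp":[0,0.0005,0],"delta_rot":[0,0,0]},{"dp":[0,0.0005,0],"delta_rot":[0,0,0]},{"dp":[0,0.0005,0],"delta_rot":[0,0,0]},{"dp":[0,0,0],"delta_rot":[0,0,0]},{"dp":[0,0,0],"delta_rot":[0,0,0]}]'
```

```text
t: 11.8
ee_pos: [0.5045, 0.0259, 0.0423]
eef_rot: [-1.571, 0.0, 0.0]
contact_force: [-1.3, 0.0, 3.3]
grip_width: 0.046
```

```bash
python3 -m inch '[{"dp":[0,0.0004,0],"delta_rot":[0,0,0]},{"dp":[0,0.0004,0],"delta_rot":[0,0,0]},{"dp":[0,0.0004,0],"delta_rot":[0,0,0]},{"dp":[0,0.0003,0],"delta_rot":[0,0,0]},{"dp":[0,0,0],"delta_rot":[0,0,0]},{"dp":[0,0,0],"delta_rot":[0,0,0]},{"dp":[0,0,0],"delta_rot":[0,0,0]},{"dp":[0,0,0],"delta_rot":[0,0,0]}]'
```

```text
t: 12.6
ee_pos: [0.5045, 0.0259, 0.0413]
eef_rot: [-1.571, -0.0, -0.0]
contact_force: [-2.4, -0.6, 9.1]
grip_width: 0.046
```

```bash
python3 -m inch '[{"dp":[0,0,0],"delta_rot":[0,0,0]},{"dp":[0,0,0],"delta_rot":[0,0,0]},{"dp":[0,0,0],"delta_rot":[0,0,0]},{"dp":[0,0,0],"delta_rot":[0,0,0]},{"dp":[0,-0.005,0],"delta_rot":[0,0,0]},{"dp":[0,-0.01,0],"delta_rot":[0,0,0]},{"dp":[0,-0.02,0],"delta_rot":[0,0,0]},{"dp":[0,-0.03,0],"delta_rot":[0,0,0]}]' -1 50
python3 -m inch '[{"dp":[-0.008,-0.03,0.03],"delta_rot":[0,0,0]},{"dp":[-0.01,-0.01,0.034],"delta_rot":[0,0,0]},{"dp":[-0.01,0,0.034],"delta_rot":[0,0,0]},{"dp":[-0.01,0.01,0.034],"delta_rot":[0,0,0]},{"dp":[-0.01,0.02,0.034],"delta_rot":[0,0,0]},{"dp":[-0.01,0.02,0.03],"delta_rot":[0,0,0]},{"dp":[-0.002,0.01,0.01],"delta_rot":[0,0,0]},{"dp":[0,0,0],"delta_rot":[0,0,0]}]'
python3 - <<'E'
from h import *
c=r.camera_info("wrist");print(repr(c['rvec']),repr(c['tvec']))
cv2.imwrite("pics/w7.png",cv2.cvtColor(r.camera("wrist"),cv2.COLOR_RGB2BGR)); print(r.get_state()['ee_pos'])
cv2.imwrite("pics/s7.png",cv2.cvtColor(r.camera("scene"),cv2.COLOR_RGB2BGR))
crop("pics/s7.png","pics/s7c.png",180,150,260,220,6)
E
```

```text
t: 13.4
ee_pos: [0.5036, 0.0259, 0.1062]
eef_rot: [-1.571, 0.002, -0.0]
contact_force: [0.1, -0.3, 0.7]
grip_width: 0.0854
t: 14.2
ee_pos: [0.4436, 0.2326, 0.0852]
eef_rot: [-1.572, 0.001, 0.002]
contact_force: [-0.2, -0.0, -0.2]
grip_width: 0.0857
array([-2.85882799e+00, -5.00967736e-03,  6.56560893e-04]) array([-0.44308026,  0.22593538,  0.30302945])
[0.44432327 0.23185014 0.08599731]
```

View pics/w7.png

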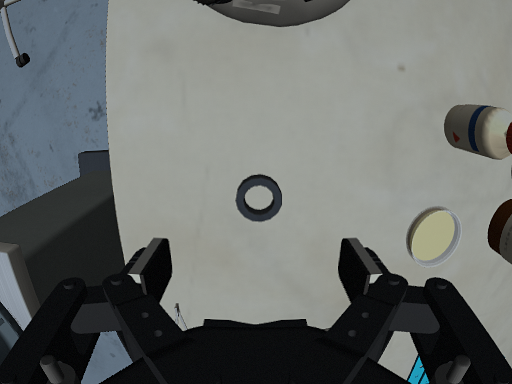

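View pics/s7c.png

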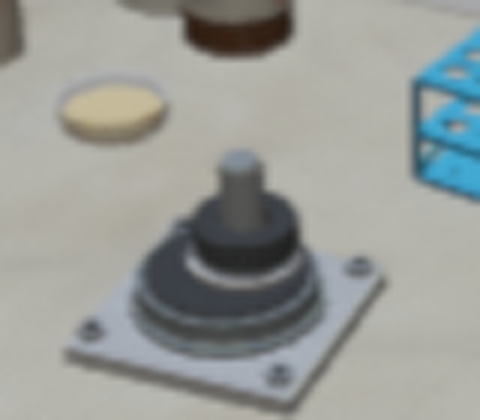

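Run:
```python
from h import *
b=r.camera_info("wrist")
c=dict(b,rvec=np.array([-2.85882799e+00,-5.00967736e-03,6.56560893e-04]),tvec=np.array([-0.44308026,0.22593538,0.30302945]))
I=cv2.imread("pics/w7.png");m=(I.max(2)<100).astype(np.uint8);m[:165]=0;m[232:]=0;m[:,:225]=0;m[:,300:]=0
n,l,st,ce=cv2.connectedComponentsWithStats(m);print(st[1:],ce[1:])
x,y,w,h=st[1:][np.argmax(st[1:,4])][:4]
for z in (.007,.014):
  p,q=plane(c,x-.5,y+h/2-.5,z,True),plane(c,x+w-.5,y+h/2-.5,z,True);print(z,(p+q)/2,np.linalg.norm(p-q))
p=plane(c,x+w/2-.5,y+h-.5,.014,True);q=plane(c,x+w/2-.5,y-.5,0,True);print(p,q,p[1]+.018,q[1]-.018)
print(r.get_state()['ee_pos'])
```

```text
[[ 235  174   47   48 1207]] [[258.43744822 197.92294946]]
0.007 [0.44488998 0.23381615 0.007     ] 0.03661629152790001
0.014 [0.44480699 0.23601214 0.014     ] 0.03545409285760047
[0.44492723 0.2165531  0.014     ] [0.44483257 0.25135009 0.        ] 0.23455309736087285 0.2333500933199302
[0.44486458 0.23143842 0.08646887]
```

```bash
python3 -m inch '[{"dp":[0.0005,0.014,0.001],"delta_rot":[0,0,0]},{"dp":[0,0.018,0.001],"delta_rot":[0,0,0]},{"dp":[0,0.018,0],"delta_rot":[0,0,0]},{"dp":[0,0.014,0],"delta_rot":[0,0,0]},{"dp":[0,0.01,0],"delta_rot":[0,0,0]},{"dp":[0,0.007,0],"delta_rot":[0,0,0]},{"dp":[0,0.003,0],"delta_rot":[0,0,0]},{"dp":[0,0,0],"delta_rot":[0,0,0]}]'
```

```text
t: 15.1
ee_pos: [0.4452, 0.2337, 0.0019]
eef_rot: [-1.571, -0.0, -0.0]
contact_force: [0.4, -0.9, -0.2]
grip_width: 0.0854
```

```bash
python3 -m inch '[{"dp":[0,0,0],"delta_rot":[0,0,0]},{"dp":[0,0,0],"delta_rot":[0,0,0]},{"dp":[0,0,0],"delta_rot":[0,0,0]},{"dp":[0,0,0],"delta_rot":[0,0,0]},{"dp":[0,0,0],"delta_rot":[0,0,0]},{"dp":[0,0,0],"delta_rot":[0,0,0]},{"dp":[0,0,0],"delta_rot":[0,0,0]},{"dp":[0,0,0],"delta_rot":[0,0,0]}]' 1 40
python3 - <<'E'
from h import *
c=r.camera_info("wrist")
cv2.imwrite("pics/w8.png",cv2.cvtColor(r.camera("wrist"),cv2.COLOR_RGB2BGR)); s=r.get_state();print(s['ee_pos'],s['contact_force'],s['grip_width'])
crop("pics/w8.png","pics/w8c.png",180,180,330,310,5)
E
```

```text
t: 15.9
ee_pos: [0.4451, 0.2341, 0.0025]
eef_rot: [-1.57, -0.001, 0.0]
contact_force: [-1.3, -0.2, 6.3]
grip_width: 0.0347
[0.44510736 0.23408124 0.00248099] [-1.71645104 -0.66467465  7.67238783] 0.03479502623342243
```

View pics/w8c.png

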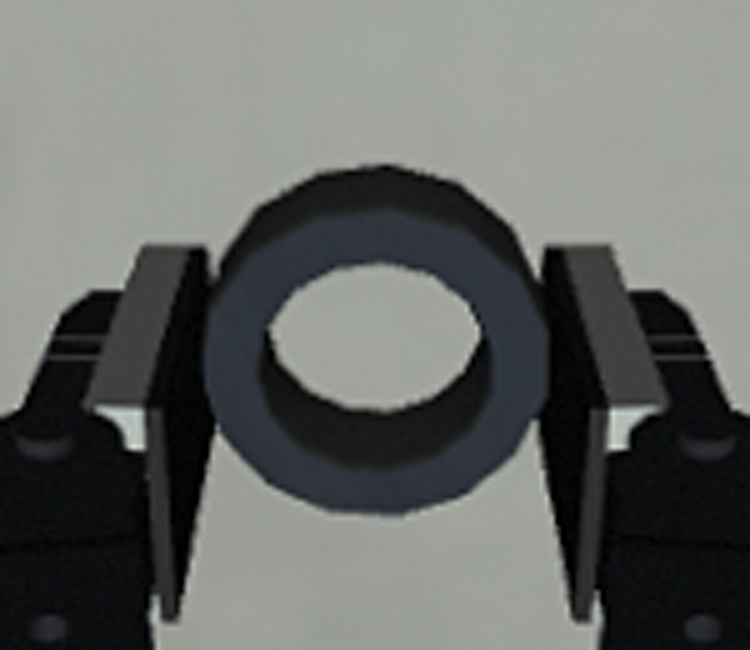

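```bash
python3 -m inch '[{"dp":[0,0,0],"delta_rot":[0,0,0]},{"dp":[0,0,0],"delta_rot":[0,0,0]},{"dp":[0,-0.003,0],"delta_rot":[0,0,0]},{"dp":[0,0,0],"delta_rot":[0,0,0]},{"dp":[0,0,0],"delta_rot":[0,0,0]},{"dp":[0,0,0],"delta_rot":[0,0,0]},{"dp":[0,0,0],"delta_rot":[0,0,0]},{"dp":[0,0,0],"delta_rot":[0,0,0]}]' -0.2 40
python3 -m inch '[{"dp":[0,0,0],"delta_rot":[0,0,0]},{"dp":[0,0,0],"delta_rot":[0,0,0]},{"dp":[0,0,0],"delta_rot":[0,0,0]},{"dp":[0,0,0],"delta_rot":[0,0,0]},{"dp":[0,0,0],"delta_rot":[0,0,0]},{"dp":[0,0,0],"delta_rot":[0,0,0]},{"dp":[0,0,0],"delta_rot":[0,0,0]},{"dp":[0,0,0],"delta_rot":[0,0,0]}]' 1 40
python3 - <<'E'
from h import *
c=r.camera_info("wrist")
I=cv2.cvtColor(r.camera("wrist"),cv2.COLOR_RGB2BGR)
cv2.imwrite("pics/w9.png",I); s=r.get_state();print(s['ee_pos'],s['contact_force'],s['grip_width'])
crop("pics/w9.png","pics/w9c.png",180,180,330,310,5)
f=lambda x,y:((x+.5)/5-.5+180,(y+.5)/5-.5+180)
print(plane(c,*f(377,515),.014,True)+[0,.018,0])
E
```

```text
t: 16.75
ee_pos: [0.4449, 0.2339, 0.0047]
eef_rot: [-1.571, 0.0, -0.0]
contact_force: [0.5, 0.6, 0.8]
grip_width: 0.0515
t: 17.55
ee_pos: [0.4449, 0.2339, 0.0052]
eef_rot: [-1.571, -0.0, -0.0]
contact_force: [-1.0, -1.7, 5.9]
grip_width: 0.0344
[0.44497099 0.23390232 0.00517826] [-2.10014055 -0.31451738  5.88919513] 0.03417435957711781
[0.44390417 0.23291159 0.014     ]
```

View pics/w9c.png

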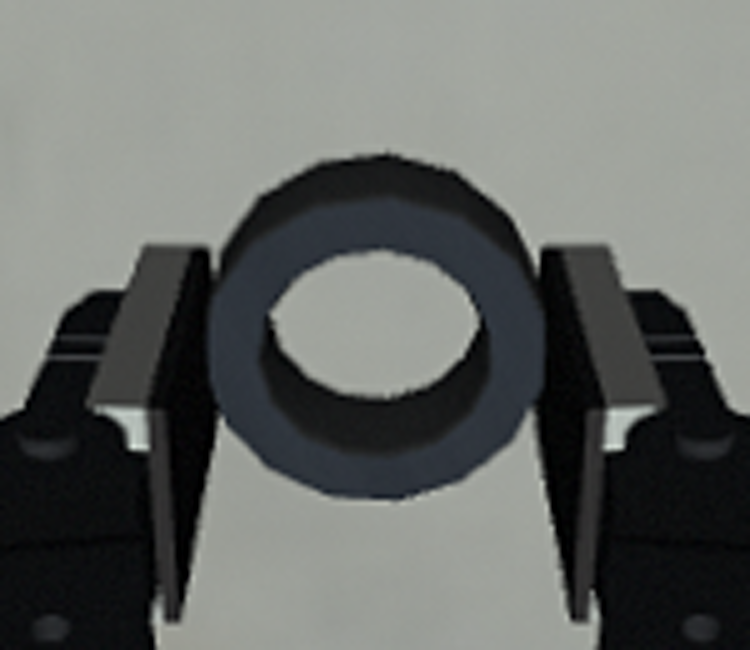

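```bash
python3 -m inch '[{"dp":[0,-0.01,0],"delta_rot":[0,0,0]},{"dp":[0,-0.025,0],"delta_rot":[0,0,0]},{"dp":[0.005,-0.03,-0.02],"delta_rot":[0,0,0]},{"dp":[0.01,-0.03,-0.036],"delta_rot":[0,0,0]},{"dp":[0.012,-0.012,-0.04],"delta_rot":[0,0,0]},{"dp":[0.012,0,-0.04],"delta_rot":[0,0,0]},{"dp":[0.012,0,-0.04],"delta_rot":[0,0,0]},{"dp":[0.0087,0,-0.0325],"delta_rot":[0,0,0]}]' 1 50
python3 -m inch '[{"dp":[0,0,0],"delta_rot":[0,0,0]},{"dp":[0,0,0],"delta_rot":[0,0,0]},{"dp":[0,0.004,0],"delta_rot":[0,0,0]},{"dp":[0,0.005,0],"delta_rot":[0,0,0]},{"dp":[0,0.004,0],"delta_rot":[0,0,0]},{"dp":[0,0,0],"delta_rot":[0,0,0]},{"dp":[0,0,0],"delta_rot":[0,0,0]},{"dp":[0,0,0],"delta_rot":[0,0,0]}]'
python3 - <<'E'
from h import *
c=r.camera_info("wrist")
I=cv2.cvtColor(r.camera("wrist"),cv2.COLOR_RGB2BGR)
cv2.imwrite("pics/w10.png",I); s=r.get_state();print(s['ee_pos'],s['contact_force'],s['grip_width'])
crop("pics/w10.png","pics/w10c.png",180,180,330,310,5)
print(proj(c,[.5046,.0259,.087],True))
E
```

```text
t: 18.4
ee_pos: [0.5052, 0.0234, 0.1127]
eef_rot: [-1.571, -0.001, -0.001]
contact_force: [0.8, 1.3, 0.6]
grip_width: 0.0333
t: 19.2
ee_pos: [0.5047, 0.0256, 0.0989]
eef_rot: [-1.571, -0.0, 0.0]
contact_force: [-0.5, -0.6, -0.8]
grip_width: 0.0336
[0.50470887 0.02554742 0.09892972] [-0.5365173  -0.98044468 -0.88968203] 0.033582857883915865
(np.float64(256.7087669911563), np.float64(234.10301063085177))
```

View pics/w10c.png

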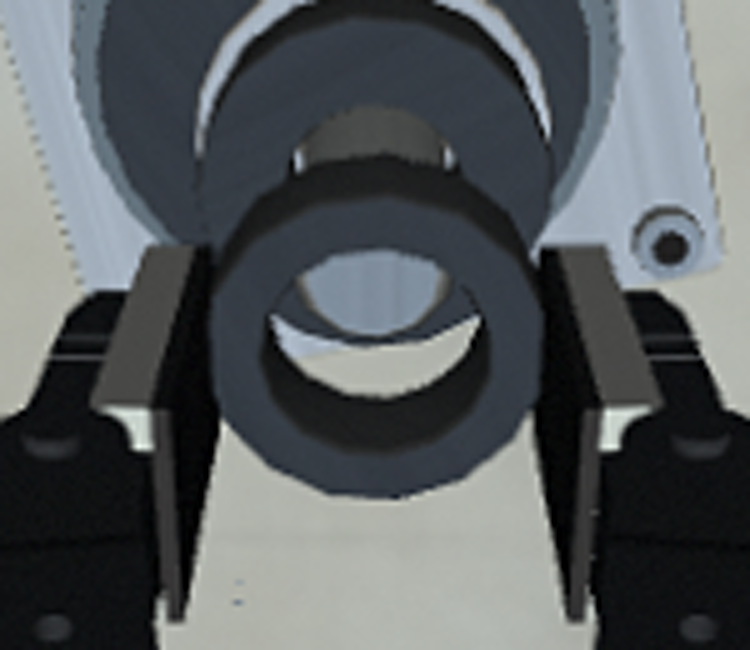

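Run:
```python
from h import *
c=r.camera_info("wrist")
f=lambda x,y:((x+.5)/5-.5+180,(y+.5)/5-.5+180)
print(plane(c,*f(373,333),.087,True)+[0,.0075,0],plane(c,*f(376,498),.108,True)+[0,.018,0],plane(c,*f(376,455),.108,True)+[0,.0115,0])
```

```text
[0.50322984 0.02557724 0.087     ] [0.5035688  0.02692333 0.108     ] [0.50356124 0.02581897 0.108     ]
```

```bash
python3 -m inch '[{"dp":[0,0.002,-0.0003],"delta_rot":[0,0,0]},{"dp":[0,0.002,0],"delta_rot":[0,0,0]},{"dp":[0,0.002,0],"delta_rot":[0,0,0]},{"dp":[0,0.0015,0],"delta_rot":[0,0,0]},{"dp":[0,0.0015,0],"delta_rot":[0,0,0]},{"dp":[0,0.001,0],"delta_rot":[0,0,0]},{"dp":[0,0.001,0],"delta_rot":[0,0,0]},{"dp":[0,0,0],"delta_rot":[0,0,0]}]'
python3 -m inch '[{"dp":[0,0.001,0],"delta_rot":[0,0,0]},{"dp":[0,0.001,0],"delta_rot":[0,0,0]},{"dp":[0,0.001,0],"delta_rot":[0,0,0]},{"dp":[0,0.001,0],"delta_rot":[0,0,0]},{"dp":[0,0.001,0],"delta_rot":[0,0,0]},{"dp":[0,0,0],"delta_rot":[0,0,0]},{"dp":[0,0,0],"delta_rot":[0,0,0]},{"dp":[0,0,0],"delta_rot":[0,0,0]}]'
```

```text
t: 20.05
ee_pos: [0.5046, 0.0251, 0.0877]
eef_rot: [-1.571, 0.0, 0.0]
contact_force: [0.1, -0.3, -0.4]
grip_width: 0.0332
t: 20.85
ee_pos: [0.5047, 0.0251, 0.0828]
eef_rot: [-1.571, -0.0, -0.0]
contact_force: [-0.1, -0.7, -0.1]
grip_width: 0.0336
```

```bash
python3 -m inch '[{"dp":[0,0.002,0],"delta_rot":[0,0,0]},{"dp":[0,0.002,0],"delta_rot":[0,0,0]},{"dp":[0,0.002,0],"delta_rot":[0,0,0]},{"dp":[0,0.002,0],"delta_rot":[0,0,0]},{"dp":[0,0.002,0],"delta_rot":[0,0,0]},{"dp":[0,0.002,0],"delta_rot":[0,0,0]},{"dp":[0,0.002,0],"delta_rot":[0,0,0]},{"dp":[0,0.001,0],"delta_rot":[0,0,0]}]'
python3 -m inch '[{"dp":[0,0.0005,0],"delta_rot":[0,0,0]},{"dp":[0,0.0005,0],"delta_rot":[0,0,0]},{"dp":[0,0.0005,0],"delta_rot":[0,0,0]},{"dp":[0,0.0005,0],"delta_rot":[0,0,0]},{"dp":[0,0.0005,0],"delta_rot":[0,0,0]},{"dp":[0,0.0005,0],"delta_rot":[0,0,0]},{"dp":[0,0,0],"delta_rot":[0,0,0]},{"dp":[0,0,0],"delta_rot":[0,0,0]}]'
```

```text
t: 21.65
ee_pos: [0.5046, 0.0251, 0.0676]
eef_rot: [-1.571, 0.0, -0.0]
contact_force: [-0.3, 0.6, -0.4]
grip_width: 0.0334
t: 22.45
ee_pos: [0.5046, 0.0251, 0.0648]
eef_rot: [-1.571, 0.0, 0.0]
contact_force: [-0.2, 0.6, -0.5]
grip_width: 0.0336
```

```bash
python3 -m inch '[{"dp":[0,0.0005,0],"delta_rot":[0,0,0]},{"dp":[0,0.0005,0],"delta_rot":[0,0,0]},{"dp":[0,0.0005,0],"delta_rot":[0,0,0]},{"dp":[0,0.0005,0],"delta_rot":[0,0,0]},{"dp":[0,0,0],"delta_rot":[0,0,0]},{"dp":[0,0,0],"delta_rot":[0,0,0]},{"dp":[0,0,0],"delta_rot":[0,0,0]},{"dp":[0,0,0],"delta_rot":[0,0,0]}]'
```

```text
t: 23.25
ee_pos: [0.5047, 0.0251, 0.0632]
eef_rot: [-1.571, -0.0, -0.0]
contact_force: [-2.1, 0.3, 5.9]
grip_width: 0.0336
```

```bash
python3 -m inch '[{"dp":[0,0.0003,0],"delta_rot":[0,0,0]},{"dp":[0,0.0003,0],"delta_rot":[0,0,0]},{"dp":[0,0.0002,0],"delta_rot":[0,0,0]},{"dp":[0,0,0],"delta_rot":[0,0,0]},{"dp":[0,0,0],"delta_rot":[0,0,0]},{"dp":[0,0,0],"delta_rot":[0,0,0]},{"dp":[0,0,0],"delta_rot":[0,0,0]},{"dp":[0,0,0],"delta_rot":[0,0,0]}]'
```

```text
t: 24.05
ee_pos: [0.5048, 0.0251, 0.0631]
eef_rot: [-1.571, -0.001, -0.0]
contact_force: [-3.4, -0.1, 13.0]
grip_width: 0.0334
```

```bash
python3 -m inch '[{"dp":[0,0,0],"delta_rot":[0,0,0]},{"dp":[0,0,0],"delta_rot":[0,0,0]},{"dp":[0,0,0],"delta_rot":[0,0,0]},{"dp":[0,0,0],"delta_rot":[0,0,0]},{"dp":[0,-0.005,0],"delta_rot":[0,0,0]},{"dp":[0,-0.01,0],"delta_rot":[0,0,0]},{"dp":[0,-0.02,0],"delta_rot":[0,0,0]},{"dp":[0,-0.03,0],"delta_rot":[0,0,0]}]' -1 50
python3 -m inch '[{"dp":[0,-0.03,0],"delta_rot":[0,0,0]},{"dp":[0,-0.03,0],"delta_rot":[0,0,0]},{"dp":[0,-0.02,0],"delta_rot":[0,0,0]},{"dp":[0,-0.01,0],"delta_rot":[0,0,0]},{"dp":[0,0,0],"delta_rot":[0,0,0]},{"dp":[0,0,0],"delta_rot":[0,0,0]},{"dp":[0,0,0],"delta_rot":[0,0,0]},{"dp":[0,0,0],"delta_rot":[0,0,0]}]'
python3 - <<'E'
from h import *
c=r.camera_info("wrist")
for n in("wrist","scene","top"):cv2.imwrite(f"pics/{n}11.png",cv2.cvtColor(r.camera(n),cv2.COLOR_RGB2BGR))
crop("pics/wrist11.png","pics/w11c.png",190,95,320,220,5)
crop("pics/scene11.png","pics/s11c.png",180,150,260,220,8)
cs=r.camera_info("scene")
for z in(.04,.058,.072,.087):print(z,proj(cs,[.5046,.0259,z]))
print(r.get_state()['ee_pos'],r.get_state()['t'])
E
```

```text
t: 24.85
ee_pos: [0.5038, 0.0251, 0.1274]
eef_rot: [-1.571, 0.002, -0.0]
contact_force: [0.9, 0.5, 0.1]
grip_width: 0.0856
t: 25.65
ee_pos: [0.5041, 0.0251, 0.216]
eef_rot: [-1.571, 0.002, -0.0]
contact_force: [0.7, 0.4, -0.4]
grip_width: 0.0853
0.04 (np.float64(221.4387196888539), np.float64(191.55823992786782))
0.058 (np.float64(221.1577658575943), np.float64(185.79639750096422))
0.072 (np.float64(220.93541641852968), np.float64(181.23642255469946))
0.087 (np.float64(220.69336969997755), np.float64(176.27249290834422))
[0.50443444 0.02509466 0.21649106] 25.8
```

View pics/s11c.png

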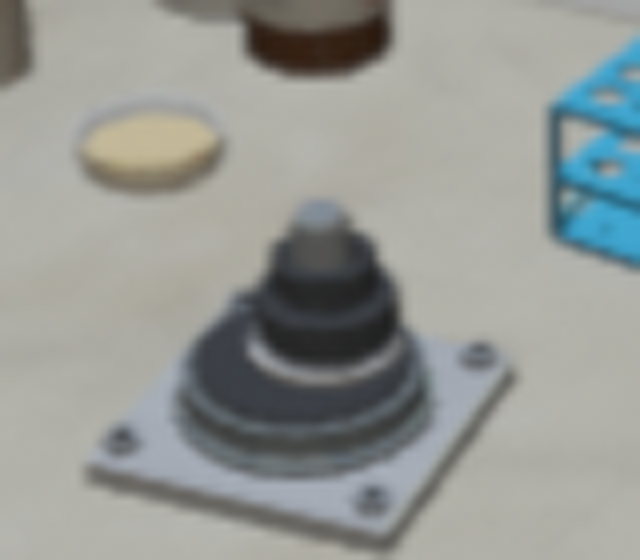

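View pics/w11c.png

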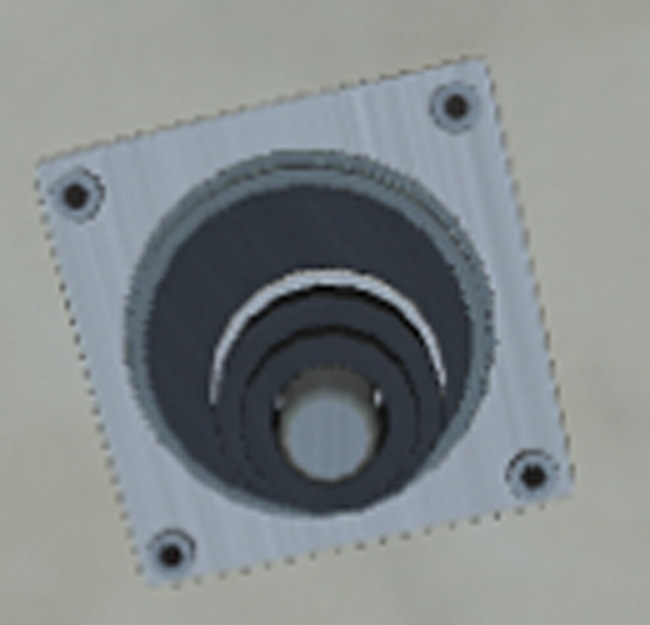

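View pics/scene11.png

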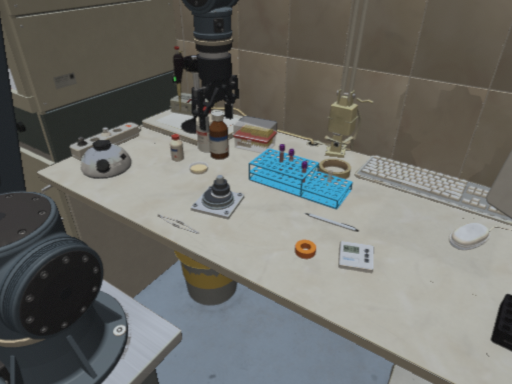

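```bash
python3 -c "
from plant import r
r.job_done();print(r.get_state()['t'])"
```

```text
the job is handed in; nothing more can be done
the job is handed in; nothing more can be done
```

I handed the job in at about 26 s of the allowed 61 s, with both spacers on the arbor and the seat home. No verdict was reported.

**Method:** I found the arbor and both spacers in the camera images. I threaded the wide spacer and pushed the seat down through it, then threaded the narrow one onto it and pressed gently. Both were then released and the arm was drawn up clear.

**Heights:** These are the underside heights, worked out from the TCP height and how each ring was gripped.

| Spacer | Underside height (mm) | Target (mm) | Measured push force (N) |
|---|---|---|---|
| Wide | about 40 | 40 | 9, rising at the stop |
| Narrow | about 58 | 58 | 13, stack not moving |

**Forces:** No reading at the end of a move exceeded about 13 N. Contact during a move was not logged.

**Last pictures:** The scene and wrist pictures show both rings level and centred on the arbor, wide one underneath. The forceps, petri dish, pen, small bottle, bench timer and orange ring appear to be where they were. I judged that by eye and did not measure it.

**Disagreements between checks:**
- The camera views differed by up to about 3 mm on the arbor's position. My first wrist-camera figures were off by about 3 mm because I had paired the picture with a later camera pose. I redid them with the right pose.
- I regripped the narrow spacer 3 mm higher because I took a 6 N upward force for the fingertips on the desk. It was still there after the regrip, so it more likely came from the closing fingers pressing the ring down.

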